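Raise the worktop camera to its second stop and hold it

ROBOT

A 7-joint arm with a two-finger parallel gripper is mounted at the origin on a cart in front of the work surface, level with it; the furniture and walls round the work are solid. World frame = base frame: x ahead of the robot, y to its left, z up, the work surface at z = 0. Lengths are in m, angles in rad, forces in N, time in s.
With the tool pointing down it reaches from about 0.425 to 0.95 m from the base axis. Payload 4.7 kg.
Tool frame: the origin (TCP) lies on the centre line of the jaws, within the pads' length; the fingertips stand robot.nose_length ahead of it and the grasp point (between the pads) lies 8 mm behind it (robot.nose_length is the distance from the TCP to the fingertips, in m); z points along the fingers, y is the line along which they close (so a half turn about z gives the same grasp; the last joint's range is limited). The gripper opens to 85 mm and grips with 20 to 120 N. Pads are 22 mm wide; open, the fingers measure 114 mm over their backs; the gripper's body (76 mm by 85 mm) begins 54 mm behind the grasp point. The pads swing forward as they close: fully open they stand 13 mm farther back than shut.
Start: joints at [1.267, 0.469, -0.049, 1.532, 0.024, 1.141, -0.082], TCP at [0.183, -0.65, 0.242] pointing down, gripper open.
Joint ranges: [-2.59, 2.59], [-0.33, 1.99], [-1.39, 1.29], [0.1, 2.45], [-1.04, 4.18], [0.21, 1.99], [-2.66, 2.66]. Speed limits (rad/s): [2.57, 2.57, 3.14, 3.14, 3.14, 3.14, 3.14].

INTERFACE

Orientations are given as [roll, pitch, yaw] about the fixed x, y, z axes, in that order (R = Rz(yaw) Ry(pitch) Rx(roll)).
In Python, from plant import robot gives the robot as it stands. Calls block until the motion is done:
- robot.goto(position, orientation): joint-space move of the TCP to a pose.
- robot.move_straight(position, vel=0.15, attitude=None, contact_N=None): straight line of the TCP; attitude=None keeps the orientation; vel is the mean speed in m/s. With contact_N (N) it stops when the force on the tool has changed by that much, and returns True; else False.
- robot.move_joints(angles): joint-space move.
- robot.grip(opening, strength=None): opening from 0.0 (shut) to 1.0 (fully open); strength is the grip in N (None keeps the last); returns when the fingers have stopped.
- robot.sleep(seconds).
- robot.inverse_kinematics(position, orientation): joint angles nearest the present ones, or None.
- robot.sense(): the state.
- robot.grab_frame(name): name is "scene" or "top"; returns a dict with "image" (384x512x3 uint8, red, green, blue), "range_z" (384x512 float32, m along the optical axis (not along the pixel's ray), 0 where there is no reading), "fx", "fy", "cx", "cy" (pixels), "R" (3x3) and "t" (3): a world point X has camera coordinates R X + t. Camera axes: x right, y down, z forward; pixel columns grow to the right and rows downward; lengths in m; the calibration is good to about 2 mm. A picture is of the moment at which its call begins.
A pose or a line that the arm cannot do raises robot.IKError and nothing moves.
- robot.close_job(): hands the job in; it is judged then, once.
The state is a dict: "t": time; "joint_pos": joint angles; "joint_velocities": joint speeds; "effort": joint torques, N m; "tcp_pos": TCP position; "tcp_rot": TCP orientation; "wrist_force": force on the tool from outside, world axes, zero at the start; "torque": the same for the moment, N m; "opening": opening from 0.0 (shut) to 1.0 (fully open); "gripper_force": force on a finger pad.
Only numpy, scipy, OpenCV 4.12 (cv2) and the standard library are available. Lean on these libraries where they do the work, as an engineer would, in place of code of your own. Each camera call takes 0.05 s, during which the arm holds its last target. There are 200 camera calls.

TASK

Raise the little camera on the worktop mast for an overhead shot of the orange: with the grip still right down, squeeze in the release button on its side, then keep the button in and pull the grip straight up, past the first stop, to the second stop where it will go no further. Its catch does not hold up there, so finish while still holding the grip steady at the second stop with the button in; do not push against the camera itself or move the other things on the worktop.

Things in the scene. Friction and masses are not known exactly. Their poses are not given: they have to be found in the camera images.
- mast: camera mast: round foot (128 mm wide, 21 high) that stands fast and cannot be shifted, with an upright tube 27 mm thick whose collar (36 wide) ends 140 mm above the worktop. Origin: underside of the foot, on the tube's axis; z up, x from the grip's button side to its plain back, y to the camera. Turned by up to 0.6 rad; button side roughly facing the robot
- grip_base (a point): hand grip on top of the sliding tube: upright block, 30 mm deep along x (flat faces at x = -15 and 15), 34 wide along y, 50 high. This point: centre of its underside, 145 mm above the worktop at the start; axes as the mast's. It slides only up and down, with tube and camera; these weigh about 0.3 kg and slide almost freely, so the grip sinks when let go up there
- grip_point (a point): the grip's centre, 27 mm above its underside, level with the button's middle; axes as the mast's. Gripping here from above with the fingers closing along the grip's x, one on the button and one on the plain back, squeezes the button in; both those sides are free. On the +y side the camera's arm is in the way
- slider (a joint): how far the mast is drawn out, m: 0 = right down; first stop at 0.045; second stop, the solid end of travel, at 0.090. With the button out a catch blocks it after 2 mm of rise and again at the first stop; while the button is kept pressed the catch is clear of both and it slides to the second stop
- trigger (a joint): how far the button is pressed, m: 0 = out, 0.006 = fully in. A spring pushes it out, with 3 N at first and 6 N fully in; from 0.004 on the catch is clear. It springs out when released
- button_face (a point): middle of the outer face of the release button, a block 16 mm wide and 22 mm high on the grip's -x face; stands 7 mm proud of that face when out and 1 mm when fully in. It is pressed along the mast's +x and rises with the grip
- camera: small camera, a flat box 50x36x24 mm with a short lens below, on a thin arm on the grip's +y side: the box spans y = 70 to 106 mm from the axis and z = 0 to 24 mm above the grip's underside (the lens 7 mm below it). Origin on the grip's axis, 12 mm above its underside; it can tilt stiffly about y
- fruit: orange, about 71 mm across and 64 mm high, lying on the worktop below the small camera: the thing being filmed. Origin at its underside. Bystander
- salt: clear salt shaker with a rounded cap, 44 mm wide, 90 mm high, standing close to the mast on its other side. Origin at its underside. Bystander
- spice: spice jar with a wide screw lid, 45 mm wide, 106 mm high. Origin at its underside. Bystander
- drops: slim bottle with a rubber dropper top, 34 mm wide, 102 mm high. Origin at its underside. Bystander
- pump: small bottle with a bent pump spout, 29x44 mm, 86 mm high; its pump is not the button meant here. Origin at its underside. Bystander
- lid: round cork jar lid, 103 mm wide, 40 mm high. Origin at its underside. Bystander
- carton: small flat carton, 50x110x22 mm. Origin at its underside. Bystander
- groom_tool: T-shaped hand tool with a long handle, 225x128x26 mm, lying on the right. Origin at its underside. Bystander
Mind the look-alikes: they are no part of the job. Of the things that look like the mast, the larger one is meant.

How it is judged:
On the way, in this order (a step that is already met when the one before it is completed fails the run):
1. the button is squeezed in while the grip is still right down (value of joint trigger above 0.004 m and value of joint slider below 0.006 m), for 0.1 s.
2. the grip is drawn past the first stop with the fingers holding the button in (value of joint trigger above 0.004 m and value of joint slider above 0.05 m and contact force between the fingers and mast above 5 N), for 0.05 s.
3. the grip is at the second stop (value of joint trigger above 0.004 m and value of joint slider above 0.085 m and contact force between the fingers and mast above 5 N), for 0.2 s.
At the end, for the whole second after the job is handed in: The mast is drawn out to its second stop (slider within 5 mm of 0.090), still (under 10 mm/s), with the button in (more than 4 mm) and the fingers holding the grip with more than 5 N, all through the last second; the other things are within 30 mm of where they began (all of step 3 and value of joint slider below 0.095 m and velocity of joint slider between -0.01 and 0.01 m/s and distance of each of fruit, salt, spice, drops, pump, lid, carton, groom_tool from where it was at the start of the episode below 0.03 m); the arm keeps its last pose, push and grip.
It fails at once if the robot pushes on the camera or its arm with more than 4 N (contact force between the arm and camera above 4 N).
It fails at once if the fingers push on the camera or its arm with more than 4 N (contact force between the fingers and camera above 4 N).
It fails at once if another thing on the worktop is moved by more than 30 mm (distance of any of fruit, salt, spice, drops, pump, lid, carton, groom_tool from where it was at the start of the episode above 0.03 m).
It also fails if it takes over 32 s, if anything falls off the work surface, if the arm or the gripper's body presses on something with over 40 N, if the wrist force passes 120 N, or if a joint passes its speed limit or range.

## Working session

There is one attempt and no reset: what is moved stays moved. The work goes in short steps, each a Python script; the robot and the scene stay as the last script left them, time stands still between calls to the robot, and variables do not carry over. Pictures are saved under pics/ and viewed, at most 10 in all, crops included, and the job is handed in when it is done.

```bash
mkdir -p pics; python3 - <<'E'
from plant import robot
import cv2,numpy as np
for n in("scene","top"):
    f=robot.grab_frame(n); cv2.imwrite(f"pics/{n}.png",f["image"][:,:,::-1]); np.savez(f"{n}.npz",**f)
    print(n,f["fx"],f["cx"],f["cy"],f["R"].round(3).tolist(),f["t"])
s=robot.sense();print(s["t"],s["tcp_pos"],s["tcp_rot"],s["opening"],robot.nose_length)
E
```

```text
scene 468.01728204583657 251.69699804846513 186.07036063399676 [[-0.59, -0.807, -0.002], [-0.552, 0.406, -0.728], [0.589, -0.428, -0.685]] [0.30655229 0.37518275 1.37812756]
top 471.55608566360064 258.020068313627 187.84762430989397 [[0.05, -0.999, -0.001], [-0.975, -0.049, -0.217], [0.217, 0.012, -0.976]] [-0.00939155  0.53378422  1.73314342]
0.1 [ 0.18306592 -0.64917914  0.24137755] [-3.13986316e+00  3.79045693e-05  2.74843758e-01] 1.0012099143908106 0.011
```

View pics/scene.png

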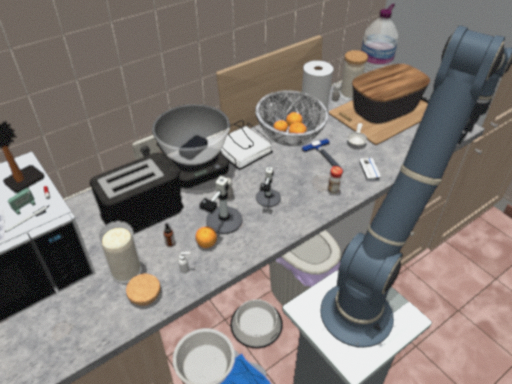

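View pics/top.png

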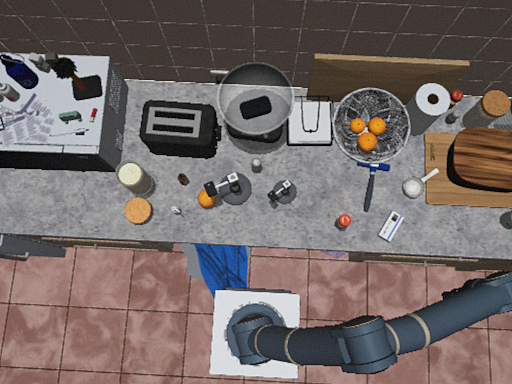

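The larger mast is at about (235,188) in top and (224,205) in scene, with the camera arm over the orange. The smaller look-alike is at (285,191) in top. I'll look closer and compute the point cloud.

```bash
cat > h.py <<'E'
import numpy as np,cv2
def cloud(f):
    v,u=np.mgrid[:384,:512]; z=f["range_z"]
    c=np.stack([(u-f["cx"])/f["fx"]*z,(v-f["cy"])/f["fy"]*z,z],-1)
    return (c-f["t"])@f["R"]   # R^T (c-t)
E
python3 - <<'E'
from h import *
a=np.load("top.npz");b=np.load("scene.npz")
crop=lambda f,u,v,w:cv2.resize(f["image"][v:v+w,u:u+w,::-1],(400,400),interpolation=cv2.INTER_CUBIC)
cv2.imwrite("pics/crop.png",np.hstack([crop(a,190,155,80),crop(b,185,165,80)]))
for n,f in(("top",a),("scene",b)):
    P=cloud(f); ok=f["range_z"]>0
    r=P[ok]; 
    # mast neighbourhood
    c=P[188,235] if n=="top" else c
    near=r[(np.hypot(*(r[:,:2]-c[:2]).T)<0.16)&(r[:,2]>.005)]
    print(n,c,len(near))
    for lo,hi in((.01,.03),(.12,.14),(.145,.165),(.165,.19),(.19,.22)):
        q=near[(near[:,2]>lo)&(near[:,2]<hi)]
        print(lo,hi,len(q),q.mean(0).round(3),q.min(0).round(3),q.max(0).round(3))
    q=near[near[:,2]>.14]; print(q[np.argsort(q[:,2])][::max(1,len(q)//50)].round(3).tolist())
E
```

```text
top [0.52736946 0.10449322 0.06424042] 1909
0.01 0.03 642 [0.53  0.099 0.018] [ 0.378 -0.052  0.01 ] [0.678 0.243 0.03 ]
0.12 0.14 62 [ 0.501 -0.014  0.125] [ 0.477 -0.053  0.12 ] [0.535 0.12  0.139]
0.145 0.165 70 [0.508 0.163 0.161] [0.473 0.099 0.149] [0.534 0.207 0.165]
0.165 0.19 149 [0.507 0.166 0.172] [0.474 0.089 0.165] [0.559 0.209 0.19 ]
0.19 0.22 72 [0.539 0.106 0.195] [0.522 0.088 0.19 ] [0.557 0.124 0.205]
[[0.522, 0.104, 0.141], [0.475, 0.183, 0.152], [0.523, 0.147, 0.157], [0.514, 0.182, 0.158], [0.523, 0.136, 0.159], [0.51, 0.163, 0.16], [0.506, 0.174, 0.161], [0.501, 0.206, 0.162], [0.52, 0.189, 0.162], [0.506, 0.17, 0.163], [0.49, 0.183, 0.163], [0.476, 0.179, 0.163], [0.505, 0.188, 0.164], [0.509, 0.177, 0.165], [0.497, 0.184, 0.165], [0.508, 0.181, 0.165], [0.504, 0.191, 0.166], [0.522, 0.192, 0.166], [0.523, 0.182, 0.166], [0.503, 0.198, 0.167], [0.482, 0.193, 0.167], [0.51, 0.202, 0.167], [0.518, 0.196, 0.168], [0.519, 0.181, 0.168], [0.504, 0.184, 0.169], [0.508, 0.173, 0.169], [0.508, 0.17, 0.169], [0.5, 0.173, 0.17], [0.511, 0.177, 0.17], [0.489, 0.179, 0.171
[... 1589 characters left out ...]
.498, 0.19, 0.165], [0.509, 0.205, 0.166], [0.515, 0.206, 0.166], [0.49, 0.202, 0.166], [0.492, 0.205, 0.167], [0.522, 0.125, 0.167], [0.519, 0.199, 0.167], [0.483, 0.188, 0.168], [0.513, 0.199, 0.168], [0.51, 0.197, 0.169], [0.482, 0.181, 0.169], [0.516, 0.105, 0.169], [0.478, 0.191, 0.17], [0.517, 0.109, 0.171], [0.511, 0.196, 0.172], [0.518, 0.1, 0.174], [0.525, 0.122, 0.177], [0.533, 0.121, 0.179], [0.52, 0.106, 0.18], [0.524, 0.1, 0.183], [0.516, 0.116, 0.185], [0.517, 0.115, 0.188], [0.541, 0.127, 0.189], [0.518, 0.115, 0.191], [0.532, 0.094, 0.191], [0.529, 0.123, 0.192], [0.548, 0.103, 0.193], [0.543, 0.106, 0.194], [0.535, 0.103, 0.194], [0.537, 0.098, 0.195], [0.534, 0.115, 0.197]]
```

View pics/crop.png

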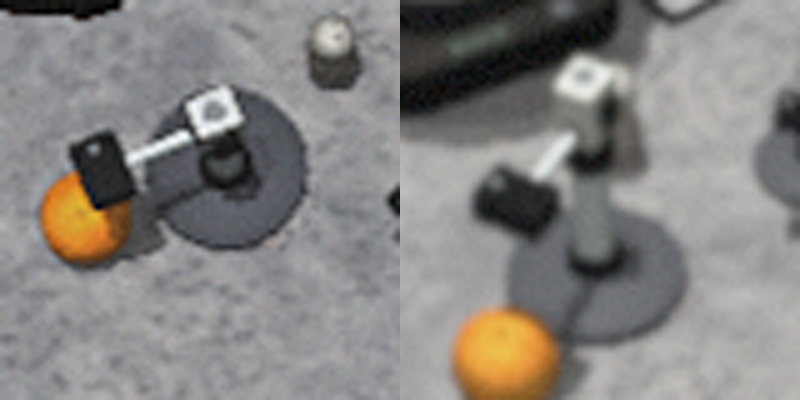

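The crop shows the grip's white top at top-crop (213,112), the camera box at (100,170) down-left, and the salt behind at (335,50). Next I'll refine the axis and yaw.

```bash
python3 - <<'E'
from h import *
def onplane(f,uv,z):
    d=np.c_[(uv[:,0]-f["cx"])/f["fx"],(uv[:,1]-f["cy"])/f["fy"],np.ones(len(uv))]@f["R"]
    o=-f["R"].T@f["t"]; return (o+d*((z-o[2])/d[:,2])[:,None])[:,:2]
for n in("top","scene"):
    f=dict(np.load(n+".npz")); P=cloud(f); im=f["image"].astype(int); mx=im.max(2); mn=im.min(2)
    d=np.hypot(P[...,0]-.535,P[...,1]-.106)
    # grip top: bright in top view, by colour, cast onto z=.195
    m=((P[...,2]>.186)&(d<.045)&(mn>100)).astype(np.uint8)
    c=max(cv2.findContours(m,0,2)[0],key=cv2.contourArea)
    q=onplane(f,np.argwhere(m)[:,::-1].astype(float),.195)
    r=cv2.minAreaRect((q*1000).astype(np.float32)); print(n,"grip mean",q.mean(0),"rect mm",r,len(q))
    # camera box
    k=((P[...,2]>.155)&(P[...,2]<.18)&(np.hypot(P[...,0]-.497,P[...,1]-.187)<.05)&(mx<90)).astype(np.uint8)
    q=onplane(f,np.argwhere(k)[:,::-1].astype(float),.169)
    print(" cam",q.mean(0),cv2.minAreaRect((q*1000).astype(np.float32)),len(q))
    # foot
    k=((P[...,2]>.013)&(P[...,2]<.03)&(d<.08)&(mx-mn<25)&(mx<110)).astype(np.uint8)
    k=cv2.morphologyEx(k,cv2.MORPH_OPEN,np.ones((2,2)))
    h=cv2.convexHull(np.argwhere(k)[:,::-1].astype(np.int32))[:,0].astype(float)
    q=onplane(f,h,.021); print(" foot",cv2.minEnclosingCircle((q*1000).astype(np.float32)),cv2.fitEllipse((q*1000).astype(np.float32)))
    v=f["image"][155:235,190:270] if n=="top" else None
E
```

```text
top grip mean [0.53837457 0.10668888] rect mm ((538.1607666015625, 107.00335693359375), (30.991840362548828, 32.02263259887695), 24.587013244628906) 78
 cam [0.49801925 0.1853646 ] ((498.4840087890625, 185.63003540039062), (50.98788833618164, 33.53105926513672), 26.77623176574707) 130
 foot ((533.3895263671875, 100.82022094726562), 60.938018798828125) ((532.0517578125, 100.05064392089844), (113.99895477294922, 119.56344604492188), 144.83880615234375)
scene grip mean [0.53178081 0.11200318] rect mm ((531.41259765625, 113.45399475097656), (31.763273239135742, 41.870079040527344), 27.08864974975586) 80
 cam [0.4882725  0.19218686] ((489.49371337890625, 192.38417053222656), (52.128360748291016, 43.0266227722168), 27.165515899658203) 143
 foot ((524.5340576171875, 114.81766510009766), 53.840362548828125) ((530.4765625, 117.15848541259766), (80.39879608154297, 108.3781967163086), 35.62092590332031)
```

```bash
python3 - <<'E'
from plant import robot
import numpy as np,cv2
from h import *
psi=.46
best=None
for y in(np.pi/2+psi,psi-np.pi/2):
    js=[robot.inverse_kinematics([.538,.107,z],[np.pi,0,y]) for z in(.30,.164,.256)]
    print(y,[None if j is None else np.round(j,2).tolist() for j in js])
    if all(j is not None for j in js) and (best is None or abs(js[0][6])<abs(best[1][0][6])): best=(y,js)
y=best[0]
robot.goto([.538,.107,.30],[np.pi,0,y])
f=robot.grab_frame("scene");g=robot.grab_frame("top")
crop=lambda f,u,v,w:cv2.resize(f["image"][v:v+w,u:u+w,::-1],(400,400),interpolation=cv2.INTER_CUBIC)
cv2.imwrite("pics/pre.png",np.hstack([crop(g,180,130,110),crop(f,165,125,120)]))
s=robot.sense();print(y,s["t"],s["tcp_pos"],s["tcp_rot"],s["wrist_force"])
E
```

```text
2.0307963267948965 [[0.54, 0.39, -1.05, 1.72, 0.35, 1.24, -0.14], [0.52, 0.59, -1.08, 1.88, 0.6, 1.05, -0.35], [0.54, 0.45, -1.08, 1.78, 0.43, 1.17, -0.2]]
-1.1107963267948966 [[-1.13, 0.35, 1.12, 1.8, -0.34, 1.2, -2.59], [-1.07, 0.57, 1.12, 1.96, -0.62, 1.0, -2.34], [-1.12, 0.41, 1.12, 1.86, -0.41, 1.13, -2.53]]
2.0307963267948965 3.1417 [0.53826226 0.10622007 0.29984871] [-3.14134536e+00  3.67056283e-05  2.02933698e+00] [-0.48442017 -0.70059918  0.2319275 ]
```

View pics/pre.png

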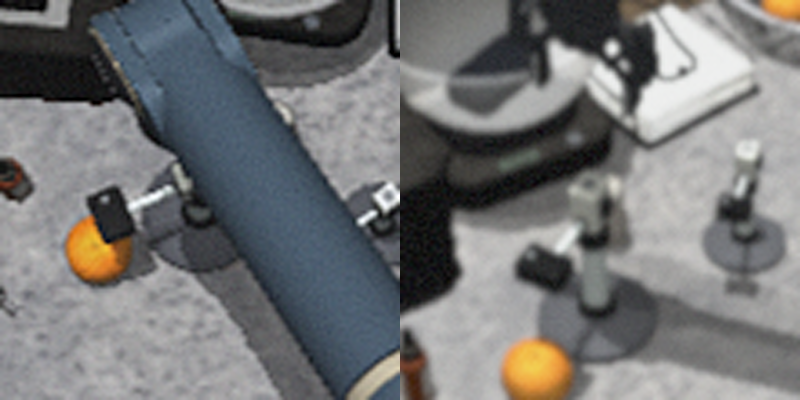

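The right-hand view shows the two open fingers at (545,50) and (640,80). They straddle the grip top at (592,190), so it is centred. I'll descend and squeeze.

```bash
python3 - <<'E'
from plant import robot
hit=robot.move_straight([.538,.107,.166],vel=.08,contact_N=6)
s=robot.sense();print(hit,s["t"],s["tcp_pos"],s["wrist_force"])
if not hit:
    robot.grip(0.0,40); robot.sleep(.4)
    s=robot.sense();print(s["t"],s["opening"],s["gripper_force"],s["tcp_pos"],s["wrist_force"],s["torque"])
E
```

```text
False 4.9667 [0.53825887 0.10710558 0.16642133] [-0.71302346 -0.2180349  -0.23057779]
5.9083 0.3505386624900869 47.06899881362915 [0.53862034 0.10725598 0.16638775] [4.01052763 0.95066227 2.98075349] [ 0.00578932 -0.26007819 -0.12604063]
```

The jaw gap is about 30 mm, which means the button is fully in (31 mm nominal). Now I'll pull up slowly.

```bash
python3 - <<'E'
from plant import robot
import numpy as np
p=np.array(robot.sense()["tcp_pos"])
for dz,v in((.055,.05),(.096,.03)):
    hit=robot.move_straight(list(p+[0,0,dz]),vel=v,contact_N=12)
    s=robot.sense();print(hit,s["t"],s["tcp_pos"]-p,s["opening"],s["gripper_force"],s["wrist_force"])
    if hit: break
E
```

```text
False 7.1667 [-3.93689000e-05 -5.39295032e-06  5.43576803e-02] 0.3526198153812665 46.276472210884094 [ 3.32539752  2.07804112 -1.41858024]
True 8.2833 [-7.80505038e-06 -2.86268269e-06  8.96858374e-02] 0.3517743184532378 46.133689284324646 [ 3.28604479  2.1471565  -1.93504514]
```

```bash
python3 - <<'E'
from plant import robot
import numpy as np,cv2
robot.sleep(.6)
f=robot.grab_frame("scene")
cv2.imwrite("pics/end.png",cv2.resize(f["image"][125:245,145:265,::-1],(480,480),interpolation=cv2.INTER_CUBIC))
s=robot.sense();print(s["t"],s["tcp_pos"],s["opening"],s["gripper_force"],s["wrist_force"],np.abs(s["joint_velocities"]).max())
E
```

```text
8.9333 [0.53865754 0.10724124 0.25648052] 0.34656576770977426 45.19104301929474 [-0.86982334  1.74531766 -5.34417011] 0.001274487722523354
```

View pics/end.png

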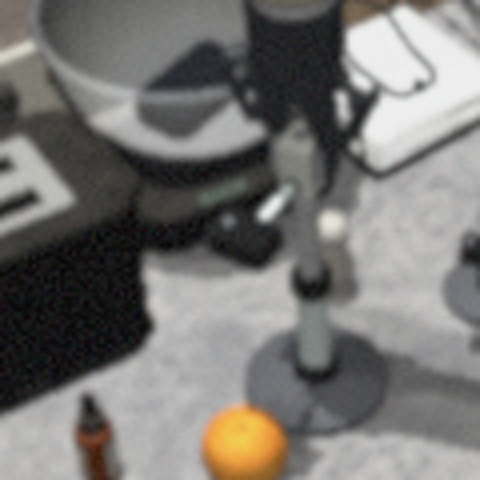

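The grip is held at (300,150) in the fingers, with the inner tube drawn out of the collar at (310,280), and the bystanders are undisturbed. It met the stop after a rise of 90 mm and is steady there, so I'll hand in.

```bash
python3 -c "
from plant import robot
print(robot.close_job())"
```

```text
the job is handed in; nothing more can be done
None
```

I squeezed the button in with the grip right down, drew the mast up 90 mm until it met the second stop, and handed the job in with the arm still holding the grip there at about 45 N; no verdict was returned.

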